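# Push a figure box home between freshly lacquered rails

## Task

Two wooden figure boxes stand on the white rack, each in front of its own lane. With the fingers, push the taller box straight down the lane it stands in front of until it is fully home and square against the metal stop at the far end, then back away. The lacquer on the dark guide rails is still tacky, so neither the box nor the robot may touch any rail; keep the box flat on the board, do not lift or tip it, and leave the low box and everything else where they are.

Things in the scene. Friction and masses are not known exactly. Their poses are not given: they have to be found in the camera images.
- rack: fixed white board 440 x 300 mm, 12 mm thick, flat on the table. x axis points down the lanes (mouths to stops), roughly to the robot's left; y across, z up. Origin at table level; board spans x -250..+190, y -150..+150 mm. Two lanes, centre lines y = +75 and -75 mm, mouths at x = -30 mm (open flat board before them). A box fully home has its centre at x = +120 mm
- stop_p (a point): point at board level (12 mm above the table) in the middle of the front face of the steel stop block that ends the lane at rack y = +75 mm; the face is at rack x = +170 mm, 106 mm wide, its top 42 mm above the table
- stop_n (a point): the same for the lane at rack y = -75 mm
- rails: four dark wooden guide rails with tacky lacquer, fixed on the rack; same origin and axes as the rack. Each 200 mm long (x -30..+170 mm), 8 mm thick, 14 mm tall (top 26 mm above the table), centred at y = +26, +124, -26, -124 mm; each lane is 90 mm clear between its rails. Never to be touched
- tall_box: lidded light-wood box 100 mm long (its x), 64 mm wide (its y), 65 mm tall, about 0.25 kg (varies), closed and rigid. Origin: centre of its underside. Stands on the board before either lane, its x roughly along the lane, up to 8 mm off the centre line and 7 degrees askew, centre at rack x -170..-130 mm. Slides with friction (pushing takes about 1 to 4 N)
- low_box: lidded light-wood box 100 mm long (its x), 64 mm wide (its y), 35 mm tall, about 0.25 kg (varies), closed and rigid. Origin: centre of its underside. It stands likewise before the other lane. Leave alone
- pigment_bottle: small clear bottle 26 mm across, 55 mm tall, standing on the rack on the strip between the two lanes; leave alone
- figurine: small carved wooden figure 54 mm across, 90 mm tall, on the table beyond the end stops; leave alone
- glue_jar: amber jar 52 mm across, 60 mm tall, on the table beside the rack, on the side away from the robot; leave alone
- water_cup: white plastic cup 72 mm across, 75 mm tall, on the table beside the rack, on the side away from the robot; leave alone
- brush: paint brush 170 mm long lying on the table; leave alone
- dish: white bowl 120 mm across, 40 mm tall, on the table; leave alone
- paint_bottle: slim bottle 28 mm across, 70 mm tall, on the table; leave alone

How it is judged:
By the outcome, as a careful person would: the job done as asked, in the order asked, and still so for the second after the job is handed in, with the robot touching nothing.
It also fails if it takes over 45 s, if anything falls off the work surface, if the arm or the gripper's body presses on something with over 40 N, if the wrist force passes 120 N, or if a joint passes its speed limit or range.

## Robot

A 6-joint arm with a two-finger parallel gripper is mounted at the origin on the work surface. World frame = base frame: x ahead of the robot, y to its left, z up, the work surface at z = 0. Lengths are in m, angles in rad, forces in N, time in s.
With the tool pointing down it reaches from about 0.225 to 0.875 m from the base axis. Payload 3.4 kg.
Tool frame: the origin (TCP) lies at the very end of the fingers, on their centre line; the grasp point (between the pads) lies 19 mm behind it; z points along the fingers, x is the direction in which the jaws open and shut, and the axes are right-handed (so a half turn about z gives the same grasp; the last joint's range is limited). The gripper opens to 85 mm and grips with 20 to 120 N. Pads are 22 mm wide; open, the fingers measure 114 mm over their backs; the gripper's body (76 mm by 85 mm) begins 54 mm behind the grasp point. The pads swing forward as they close: fully open they stand 13 mm farther back than shut.
Start: joints at [1.074, 0.276, 1.505, -0, 1.361, -0.121], TCP at [0.211, 0.535, 0.231] pointing down, gripper open.
Joint ranges: [-2.89, 2.89], [-0.75, 2.08], [0.22, 2.7], [-1.18, 4.32], [0.11, 2.71], [-2.7, 2.7]. Speed limits (rad/s): [2.57, 2.57, 3.14, 3.14, 3.14, 3.14].

## Interface

Orientations are given as a unit quaternion [w, x, y, z].
In Python, from rig import manip gives the robot as it stands.
- The arm moves only by the tool send_rows, never from a script. Its argument "increments" is a list of rows, each a list of 5 numbers: the opening, from 0 (shut) to 1 (fully open), then the shift along the tool's x, y, z in m, then the turn about the tool's z in rad. A call has 1 to 8 rows; each row shifts and turns the commanded pose from where the row before left it, along the tool's axes as they then stand; what a row does not reach is not made up. A row lasts 1/8 s, in which the tool goes at most 62.5 mm and 10.7 degrees, less where a joint would pass 70% of its speed; a pose out of reach is approached as far as the arm can. A call is refused whole if a number of a shift passes 0.0625 or a number of a turn 0.188, either way. A call with a gripper value outside its range is refused whole. The fingers move at their own pace and stop on an object; "squeeze" is the grip in N (left out, the last holds). Time passes only in rows, so rows that do not move let the fingers close. It gives the time, the measured TCP pose, the force and the opening at its end, in the units of the state.
- manip.get_state(): the state, without advancing time (a new reading comes with each control period).
- manip.get_image(name): name is "scene" or "top" or "wrist"; returns the picture (400x640x3 uint8, red, green, blue); there is no depth.
- manip.calibration(name): a dict with "fx", "fy", "cx", "cy" (pixels), "distortion" ([k1, k2, p1, p2, k3] as OpenCV has them; the pictures are not rectified), "camera_from_world" (4x4, takes a point from world to camera coordinates). Camera axes: x right, y up, looking along -z (the intrinsics and any distortion apply to the point x, -y, -z); pixel columns grow to the right and rows downward; lengths in m; the calibration is good to about 2 mm. A picture is of the moment at which its call begins: read the wrist's pose just before it. calibration takes no time and is no camera call; for the wrist camera it gives the pose at the moment of the call.
- manip.sign_off(): hands the job in, once; it reports no verdict.
The state is a dict: "clock": time; "qpos": joint angles; "qd": joint speeds; "effort": joint torques, N m; "position": TCP position; "ee_rot": TCP orientation; "contact_force": force on the tool from outside, world axes, zero at the start; "moment": the same for the moment, N m; "width": finger opening in m.
Only numpy, scipy, OpenCV 4.12 (cv2) and the standard library are available. Lean on these libraries where they do the work, as an engineer would, in place of code of your own. Each camera call takes 0.05 s, during which the arm holds its last target.

## Working session

There is one attempt and no reset: what is moved stays moved. The work goes in short steps, Python scripts to look and compute and a tool call to move; the robot and the scene stay as the last step left them, time stands still between calls to the robot, and variables do not carry over. Pictures are saved under pics/ and viewed, and the job is handed in when it is done.

Besides the shell and the picture viewer there is one more tool, called after ">>>" as name([rows], argument=value, ...), one row to a line, values as JSON. send_rows: Moves the arm, as the interface text tells. Its arguments: {"type":"object","properties":{"increments":{"type":"array","items":{"type":"array","items":{"type":"number"}}},"squeeze":{"type":"number"}},"required":["increments"]}

```bash
mkdir -p pics
python3 - <<'E'
from rig import manip
import cv2
print(manip.get_state())
for n in ("scene","top"):
    cv2.imwrite(f"pics/{n}0.png",manip.get_image(n)[:,:,::-1]); print(n,manip.calibration(n))
E
```

```text
{'clock': 0.0, 'qpos': array([ 1.07400658e+00,  2.76604159e-01,  1.50611934e+00, -4.03564130e-05,
        1.36071318e+00, -1.20995926e-01]), 'qd': array([-5.97394830e-04, -1.10594361e-03, -4.60574801e-04, -8.84102898e-04,
        5.88362252e-05, -4.52790262e-04]), 'effort': array([-1.80532192e-03, -4.16776049e+01, -2.45813155e+01, -2.38882112e-04,
        1.09700594e-02, -4.75814758e-06]), 'position': array([0.21079449, 0.53440107, 0.23043999]), 'ee_rot': array([ 4.40439030e-04,  8.26741208e-01,  5.62581661e-01, -8.10254740e-04]), 'contact_force': array([-0.41785427,  0.0569518 ,  0.12354619]), 'moment': array([-0.00030135,  0.01742923, -0.01415649]), 'width': 0.08552861698843119}
scene {'fx': 369.00337890427875, 'fy': 369.00337890427875, 'cx': 319.2428630483339, 'cy': 201.91161394293874, 'distortion': array([-0.00366117,  0.        ,  0.        ,  0.        ,  0.        ]), 'camera_from_world': array([[-0.03161651,  0.99939148,  0.01473334,  0.00377671],
       [-0.7683684 , -0.03373   ,  0.63911837,  0.38903431],
       [ 0.63922641,  0.00888606,  0.76896725, -1.38768341],
       [ 0.        ,  0.        ,  0.        ,  1.        ]])}
top {'fx': 364.66849555367605, 'fy': 364.66849555367605, 'cx': 319.63566374031717, 'cy': 203.4227691097668, 'distortion': array([-0.04492069,  0.        ,  0.        ,  0.        ,  0.        ]), 'camera_from_world': array([[ 5.80275397e-03, -9.99899262e-01,  1.29535576e-02,
        -7.11960751e-04],
       [ 9.94326618e-01,  7.14531025e-03,  1.06129741e-01,
        -5.84707560e-01],
       [-1.06211607e-01,  1.22642223e-02,  9.94267913e-01,
        -1.28915847e+00],
       [ 0.00000000e+00,  0.00000000e+00,  0.00000000e+00,
         1.00000000e+00]])}
```

View pics/scene0.png

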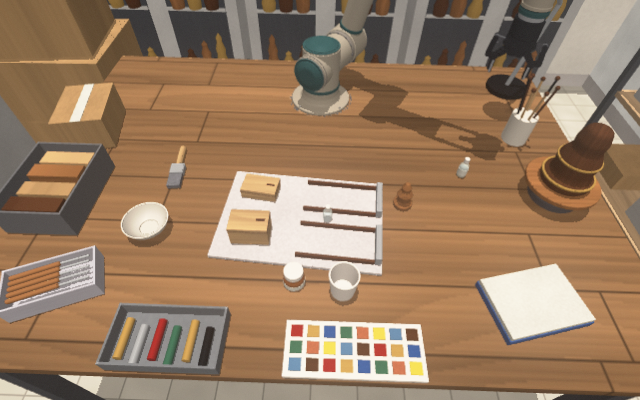

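View pics/top0.png

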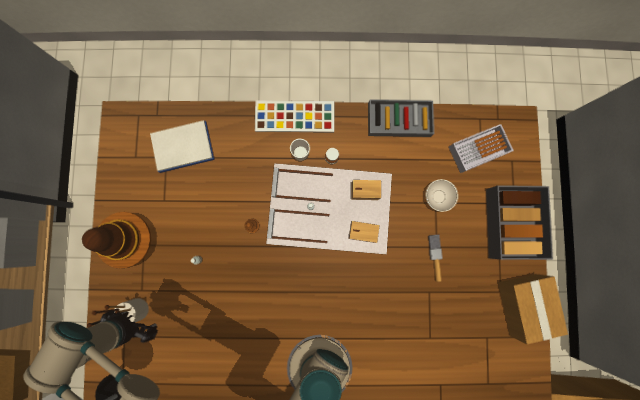

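Run:
```python
import cv2
a=cv2.imread("pics/scene0.png")[165:275,205:395]; cv2.imwrite("pics/s0c.png",cv2.resize(a,None,fx=4.2,fy=4.2,interpolation=cv2.INTER_CUBIC))
a=cv2.imread("pics/top0.png")[155:265,260:400]; cv2.imwrite("pics/t0c.png",cv2.resize(a,None,fx=5,fy=5,interpolation=cv2.INTER_CUBIC))
```

```text
(no output)
```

View pics/s0c.png

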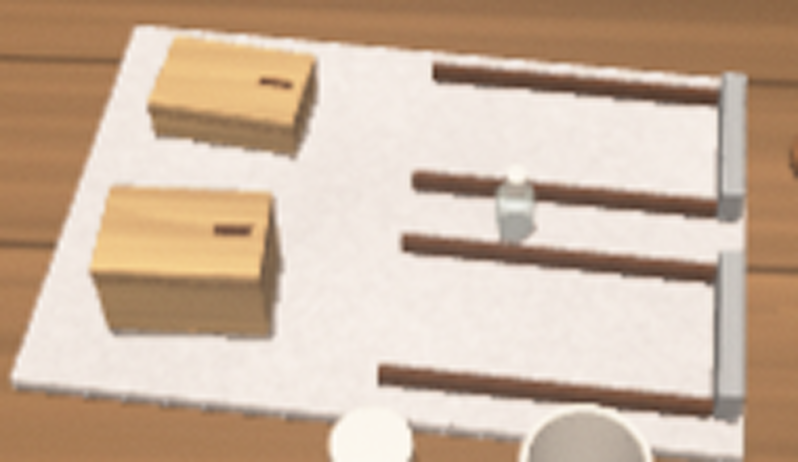

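View pics/t0c.png

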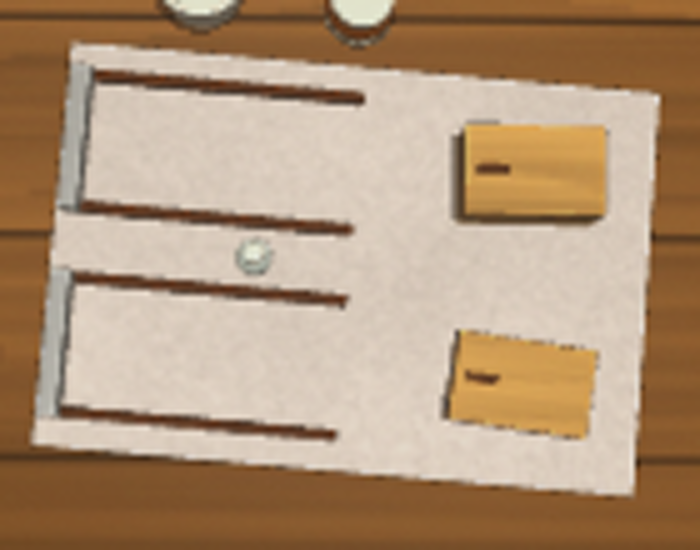

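```bash
cat > h.py <<'E'
import numpy as np, cv2
from scipy.optimize import least_squares
from rig import manip
def proj(c,P):
    P=np.atleast_2d(P); T=c["camera_from_world"]; q=P@T[:3,:3].T+T[:3,3]; q=q*[1,-1,-1]
    K=np.array([[c["fx"],0,c["cx"]],[0,c["fy"],c["cy"]],[0,0,1]])
    return cv2.projectPoints(q,np.zeros(3),np.zeros(3),K,np.array(c["distortion"]))[0][:,0]
def w(pose,P):
    x,y,t=pose; P=np.asarray(P,float)/1000; c,s=np.cos(t),np.sin(t)
    return np.c_[x+c*P[:,0]-s*P[:,1],y+s*P[:,0]+c*P[:,1],P[:,2]]
def fit(obs,x0):
    # obs: list of (calib, pts mm, px)
    f=lambda p:np.concatenate([(proj(c,w(p,P))-px).ravel() for c,P,px in obs])
    r=least_squares(f,x0,loss="soft_l1"); return r.x,np.round(f(r.x).reshape(-1,2),1)
E
cat > m.py <<'E'
from h import *
ct,cs=manip.calibration("top"),manip.calibration("scene")
tc=lambda p:(np.array(p)+.5)/5-.5+[260,155]
sc=lambda p:(np.array(p)+.5)/4.2-.5+[205,165]
rp=[[190,-150,12],[-250,-150,12],[-250,150,12],[190,150,12],[-30,-124,26],[-30,-26,26],[-30,26,26],[-30,124,26]]
rt=tc([[72,43],[659,94],[633,495],[33,444],[364,98],[352,229],[347,300],[336,435]])
rs=[[-250,150,12],[-250,-150,12],[-30,124,20],[-30,26,20],[-30,-26,20],[-30,-124,20]]
rsp=sc([[137,27],[12,385],[434,72],[414,181],[403,243],[379,375]])
bt=[[50,-32,77],[-50,-32,77],[-50,32,77],[50,32,77]]
btp=tc([[466,125],[607,127],[604,216],[464,216]])
bs=[[-50,32,77],[50,32,77],[50,-32,77],[-50,-32,77],[-50,-32,12],[50,-32,12]]
bsp=sc([[110,185],[273,193],[262,278],[92,270],[112,335],[272,337]])
for nm,sel in(("both",(0,1)),("top",(0,)),("scene",(1,))):
    R,e=fit([[(ct,rp,rt),(cs,rs,rsp)][i] for i in sel],[.5,0,np.pi/2])
    B,e2=fit([[(ct,bt,btp),(cs,bs,bsp)][i] for i in sel],[.5,-.1,np.pi/2])
    d=B[:2]-R[:2]; c,s=np.cos(R[2]),np.sin(R[2])
    print(nm,"rack",R,"box",B,"rel mm",1000*np.array([c*d[0]+s*d[1],-s*d[0]+c*d[1]]),"deg",np.degrees(B[2]-R[2]))
    if nm=="both": print(e.tolist(),e2.tolist())
E
python3 m.py
```

```text
both rack [ 0.57324229 -0.00342004  1.49374834] box [ 0.63414425 -0.16178043  1.57089462] rel mm [-153.20283861  -72.91055456] deg 4.42015607078407
[[-0.3, -0.4], [0.1, -0.7], [0.2, 0.1], [-0.5, 0.3], [-0.1, -0.3], [0.2, -0.1], [0.0, -0.1], [0.1, 0.0], [-0.1, -0.1], [-0.1, -0.9], [-0.2, 0.1], [0.0, -0.1], [0.0, 0.1], [0.3, -0.2]] [[-0.3, -0.3], [-0.2, -0.5], [0.6, -0.3], [0.2, -0.5], [0.3, -0.0], [0.5, -0.6], [0.0, -0.4], [-0.2, 0.1], [-0.5, -0.7], [0.0, 0.1]]
top rack [ 0.5728358  -0.00349355  1.49208947] box [ 0.63281224 -0.16153093  1.56128305] rel mm [-152.8324459   -72.21655372] deg 3.964500436432981
scene rack [ 0.57365448 -0.00331777  1.49517193] box [ 0.63487105 -0.16181642  1.57607864] rel mm [-153.42058355  -73.01654161] deg 4.635612790876416
```

>>> send_rows([
  [0.35, 0, 0, 0, 0.182],
  [0.35, 0, 0, 0, 0.182],
  [0.35, 0, 0, 0, 0.182],
  [0.35, 0, 0, 0, 0.182],
  [0.35, 0, 0, 0, 0.182],
  [0.35, 0, 0, 0, 0.182],
  [0.35, 0, 0, 0, 0.18],
  [0.35, 0, 0, 0, 0],
])

```text
clock: 1.1
position: [0.2109, 0.5346, 0.2309]
ee_rot: [0.0, 0.999, -0.037, -0.0]
contact_force: [-0.2, -0.1, -0.0]
width: 0.0299
```

```bash
cat > s.py <<'E'
from h import *
from scipy.spatial.transform import Rotation as Ro
s=manip.get_state()
R=np.array([0.57324,-0.00342,1.49375]); q=s["ee_rot"]; M=Ro.from_quat([q[1],q[2],q[3],q[0]]).as_matrix()
c,si=np.cos(R[2]),np.sin(R[2]); d=s["position"][:2]-R[:2]; r=1000*np.array([c*d[0]+si*d[1],-si*d[0]+c*d[1]])
print("t",s["clock"],"pos",s["position"].round(4),"rack mm",r.round(1),"yawx-(rack -y) deg",round(np.degrees(np.arctan2(M[1,0],M[0,0])-(R[2]-np.pi/2)),2),"F",s["contact_force"].round(2),"w",round(s["width"],4),"tilt",M[:,2].round(3),"q",s["qpos"].round(2))
def to(x,y,z):
    D=np.array([c*x-si*y,si*x+c*y])/1000+R[:2]; print("tool shift mm to",x,y,z,(1000*M.T@(np.r_[D,z/1000]-s["position"])).round(1))
E
python3 -c "
from s import *
to(-245,-74,230)"
```

```text
t 1.1 pos [0.2109 0.5346 0.2309] rack mm [508.6 402.7] yawx-(rack -y) deg 0.12 F [-0.23 -0.13 -0.04] w 0.0299 tilt [-0.    -0.001 -1.   ] q [ 1.07  0.28  1.51 -0.    1.36  1.15]
tool shift mm to -245 -74 230 [475.  754.6   1.3]
```

>>> send_rows([
  [0.35, 0.032, 0.05, 0, 0],
  [0.35, 0.032, 0.05, 0, 0],
  [0.35, 0.032, 0.05, 0, 0],
  [0.35, 0.032, 0.05, 0, 0],
  [0.35, 0.032, 0.05, 0, 0],
  [0.35, 0.032, 0.05, 0, 0],
  [0.35, 0.032, 0.05, 0, 0],
  [0.35, 0.032, 0.05, 0, 0],
])

```text
clock: 2.1
position: [0.4361, 0.1147, 0.2314]
ee_rot: [-0.0, 0.999, -0.037, 0.0]
contact_force: [1.1, 0.0, -0.1]
width: 0.0298
```

>>> send_rows([
  [0.35, 0.031, 0.05, 0, 0],
  [0.35, 0.031, 0.05, 0, 0],
  [0.35, 0.031, 0.05, 0, 0],
  [0.35, 0.031, 0.05, 0, 0],
  [0.35, 0.031, 0.05, 0, 0],
  [0.35, 0.031, 0.05, 0, 0],
  [0.35, 0.031, 0.055, 0, 0],
  [0.35, 0, 0, 0, 0],
])

```text
clock: 3.1
position: [0.6254, -0.2583, 0.2293]
ee_rot: [0.001, 0.999, -0.039, -0.0]
contact_force: [-0.4, 1.1, -1.0]
width: 0.0297
```

```bash
python3 -c "
from s import *
to(-250,-74,31)
cv2.imwrite('pics/w1.png',manip.get_image('wrist')[:,:,::-1])"
```

```text
t 3.1 pos [ 0.6254 -0.2583  0.2293] rack mm [-250.1  -71.6] yawx-(rack -y) deg -0.07 F [-0.42  1.07 -1.  ] w 0.0297 tilt [-0.001 -0.001 -1.   ] q [-0.49  0.43  1.27 -0.    1.44 -0.42]
tool shift mm to -250 -74 31 [  2.5  -0.3 198.3]
```

View pics/w1.png

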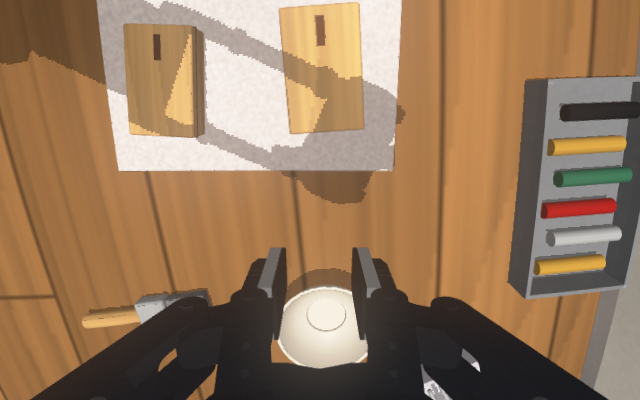

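>>> send_rows([
  [0.35, 0.0025, 0, 0.05, 0],
  [0.35, 0, 0, 0.05, 0],
  [0.35, 0, 0, 0.05, 0],
  [0.35, 0, 0, 0.03, 0],
  [0.35, 0, 0, 0.018, 0],
  [0.35, 0, 0, 0, 0],
  [0.35, 0, 0, 0, 0],
])

```text
clock: 4.03
position: [0.6279, -0.254, 0.035]
ee_rot: [0.001, 0.999, -0.038, 0.001]
contact_force: [-0.1, 0.2, 0.2]
width: 0.0299
```

```bash
python3 -c "
from s import *
to(-214,-74,31)
for n in('scene','wrist'):cv2.imwrite('pics/%s2.png'%n,manip.get_image(n)[:,:,::-1])
a=cv2.imread('pics/scene2.png')[155:275,195:395]; cv2.imwrite('pics/s2c.png',cv2.resize(a,None,fx=4,fy=4,interpolation=cv2.INTER_CUBIC))"
```

```text
t 4.025 pos [ 0.6279 -0.254   0.035 ] rack mm [-245.6  -73.8] yawx-(rack -y) deg 0.05 F [-0.1   0.16  0.19] w 0.0299 tilt [ 0.003 -0.001 -1.   ] q [-0.49  0.57  1.53  0.    1.03 -0.41]
tool shift mm to -214 -74 31 [  0.3 -31.6   3.9]
```

View pics/s2c.png

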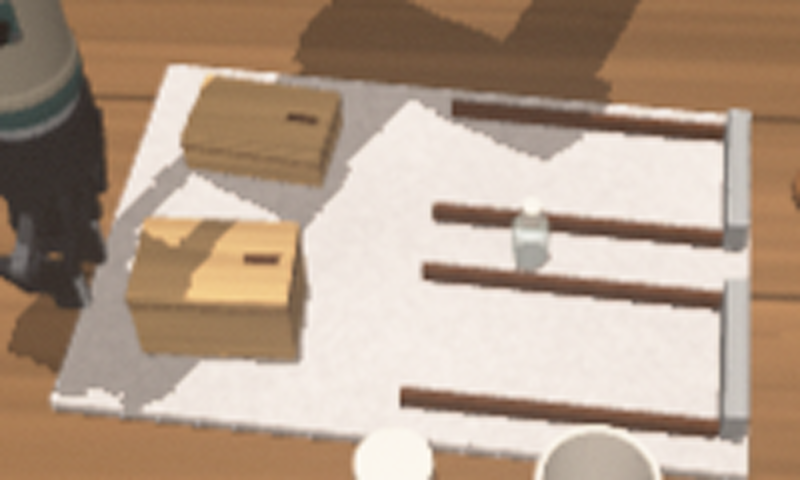

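View pics/wrist2.png

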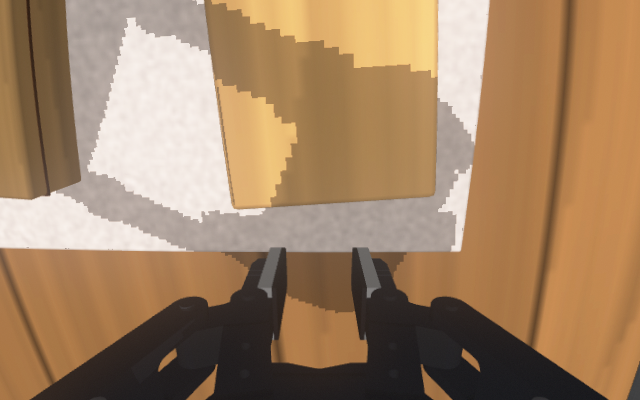

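>>> send_rows([
  [0.35, 0.001, -0.008, 0.004, 0],
  [0.35, 0, -0.008, 0, 0],
  [0.35, 0, -0.008, 0, 0],
  [0.35, 0, -0.006, 0, 0],
  [0.35, 0, -0.006, 0, 0],
  [0.35, 0, -0.006, 0, 0],
  [0.35, 0, -0.006, 0, 0],
  [0.35, 0, -0.006, 0, 0],
])

```text
clock: 5.12
position: [0.6321, -0.1998, 0.0293]
ee_rot: [0.0, 0.999, -0.039, 0.0]
contact_force: [-0.1, -1.2, 0.3]
width: 0.0299
```

```bash
python3 -c "
from s import *
cv2.imwrite('pics/w3.png',manip.get_image('wrist')[:,:,::-1])"
```

```text
t 5.125 pos [ 0.6321 -0.1998  0.0293] rack mm [-191.3  -73.8] yawx-(rack -y) deg -0.0 F [-0.07 -1.23  0.27] w 0.0299 tilt [ 0. -0. -1.] q [-0.41  0.56  1.57  0.    1.01 -0.33]
```

View pics/w3.png

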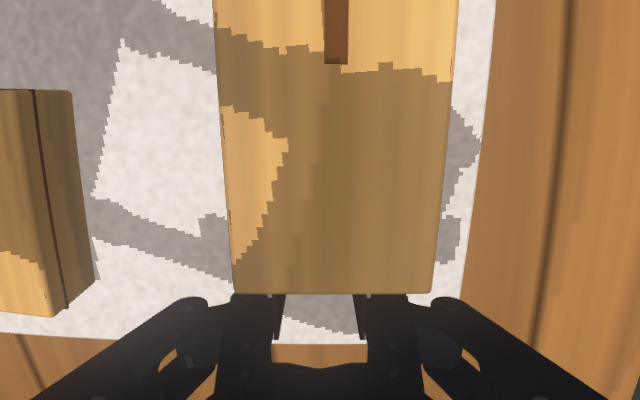

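>>> send_rows([
  [0.35, 0, -0.007, -0.002, 0],
  [0.35, 0, -0.008, 0, 0],
  [0.35, 0, -0.008, 0, 0],
  [0.35, 0, -0.006, 0, 0],
  [0.35, 0, -0.004, 0, 0],
  [0.35, 0, 0, 0, 0],
])

```text
clock: 5.92
position: [0.6345, -0.1668, 0.0312]
ee_rot: [-0.0, 0.999, -0.038, -0.0]
contact_force: [0.1, -1.0, -1.1]
width: 0.0302
```

```bash
python3 -c "
from s import *
for n in('scene','top'):cv2.imwrite('pics/%s4.png'%n,manip.get_image(n)[:,:,::-1])
a=cv2.imread('pics/scene4.png')[165:275,205:395]; cv2.imwrite('pics/s4c.png',cv2.resize(a,None,fx=4.2,fy=4.2,interpolation=cv2.INTER_CUBIC))
a=cv2.imread('pics/top4.png')[155:265,260:400]; cv2.imwrite('pics/t4c.png',cv2.resize(a,None,fx=5,fy=5,interpolation=cv2.INTER_CUBIC))"
```

```text
t 5.925 pos [ 0.6345 -0.1668  0.0312] rack mm [-158.2  -73.6] yawx-(rack -y) deg 0.03 F [ 0.06 -1.04 -1.12] w 0.0302 tilt [-0.  0. -1.] q [-0.36  0.55  1.59  0.    1.   -0.29]
```

View pics/s4c.png

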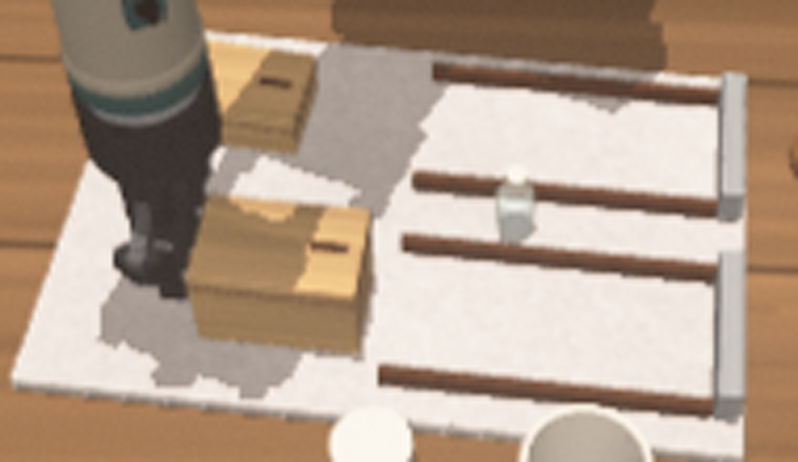

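View pics/t4c.png

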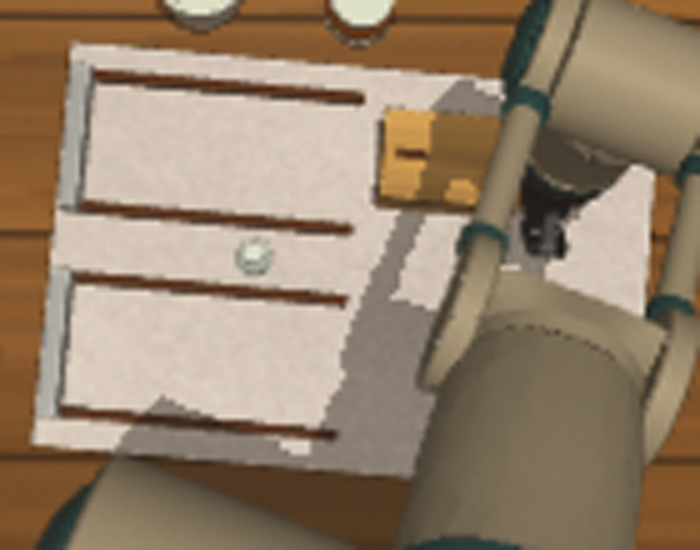

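```bash
cat > m2.py <<'E'
from h import *
ct,cs=manip.calibration("top"),manip.calibration("scene")
tc=lambda p:(np.array(p)+.5)/5-.5+[260,155]
sc=lambda p:(np.array(p)+.5)/4.2-.5+[205,165]
R=np.array([0.57324,-0.00342,1.49375])
def rep(tp,sp):
    bt,btp=[a for a,_ in tp],tc([b for _,b in tp]); bs,bsp=[a for a,_ in sp],sc([b for _,b in sp])
    o=[(ct,bt,btp),(cs,bs,bsp)]
    for sel in((0,1),(0,),(1,)):
        B,e=fit([o[i] for i in sel],[.63,0,R[2]])
        d=B[:2]-R[:2]; c,s=np.cos(R[2]),np.sin(R[2])
        print(sel,"rel mm",(1000*np.array([c*d[0]+s*d[1],-s*d[0]+c*d[1]])).round(1),"deg",np.degrees(B[2]-R[2]).round(2),e.tolist() if len(sel)==2 else "")
E
python3 -c "
from m2 import *
rep([([50,-32,77],[387,107]),([50,32,77],[379,202])],[([50,32,77],[371,210]),([50,-32,77],[360,296]),([50,-32,12],[362,354]),([-50,-32,77],[188,284]),([-50,-32,12],[197,336]),([-50,32,77],[206,197])])"
```

```text
(0, 1) rel mm [-94.8 -76.6] deg 1.69 [[-0.4, 0.2], [0.3, -0.8], [-0.0, -0.6], [-0.7, -0.3], [0.0, 0.3], [-0.4, -0.5], [0.7, 1.7], [0.3, -0.3]]
(0,) rel mm [-95.2 -73.8] deg -0.32 
(1,) rel mm [-94.7 -76.9] deg 1.71
```

>>> send_rows([
  [0.35, 0, -0.005, 0, 0],
  [0.35, 0, -0.008, 0, 0],
  [0.35, 0, -0.01, 0, 0],
  [0.35, 0, -0.01, 0, 0],
  [0.35, 0, -0.01, 0, 0],
  [0.35, 0, -0.01, 0, 0],
  [0.35, 0, -0.007, 0, 0],
  [0.35, 0, -0.003, 0, 0],
])

```text
clock: 7.02
position: [0.6394, -0.1038, 0.0313]
ee_rot: [0.0, 0.999, -0.038, 0.0]
contact_force: [0.4, -1.4, 0.4]
width: 0.03
```

```bash
python3 -c "
from s import *
for n in('scene','wrist'):cv2.imwrite('pics/%s5.png'%n,manip.get_image(n)[:,:,::-1])
a=cv2.imread('pics/scene5.png')[165:275,205:395]; cv2.imwrite('pics/s5c.png',cv2.resize(a,None,fx=4.2,fy=4.2,interpolation=cv2.INTER_CUBIC))"
```

```text
t 7.025 pos [ 0.6394 -0.1038  0.0313] rack mm [-95.  -73.7] yawx-(rack -y) deg 0.04 F [ 0.35 -1.45  0.4 ] w 0.03 tilt [ 0. -0. -1.] q [-0.27  0.54  1.61 -0.    0.99 -0.19]
```

View pics/s5c.png

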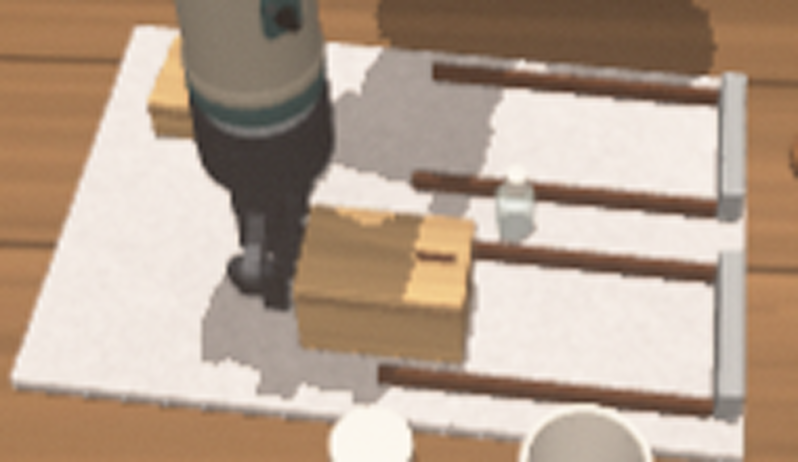

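View pics/wrist5.png

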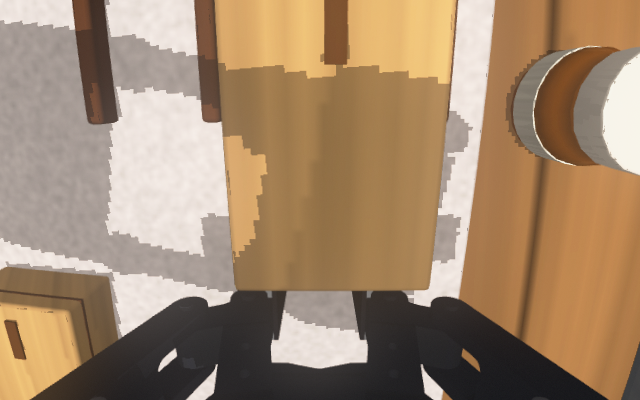

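>>> send_rows([
  [0.35, 0, -0.005, 0, 0],
  [0.35, 0, -0.008, 0, 0],
  [0.35, 0, -0.01, 0, 0],
  [0.35, 0, -0.01, 0, 0],
  [0.35, 0, -0.01, 0, 0],
  [0.35, 0, -0.01, 0, 0],
  [0.35, 0, -0.01, 0, 0],
  [0.35, 0, -0.007, 0, 0],
])

```text
clock: 8.12
position: [0.6447, -0.0338, 0.0313]
ee_rot: [-0.0, 0.999, -0.038, -0.0]
contact_force: [0.0, -0.8, 0.0]
width: 0.0297
```

```bash
python3 -c "
from s import *
for n in('scene','wrist'):cv2.imwrite('pics/%s6.png'%n,manip.get_image(n)[:,:,::-1])
a=cv2.imread('pics/scene6.png')[165:275,205:395]; cv2.imwrite('pics/s6c.png',cv2.resize(a,None,fx=4.2,fy=4.2,interpolation=cv2.INTER_CUBIC))"
```

```text
t 8.125 pos [ 0.6447 -0.0338  0.0313] rack mm [-24.8 -73.6] yawx-(rack -y) deg 0.02 F [ 0.05 -0.78  0.03] w 0.0297 tilt [-0.  0. -1.] q [-0.16  0.54  1.61  0.    0.99 -0.08]
```

View pics/s6c.png

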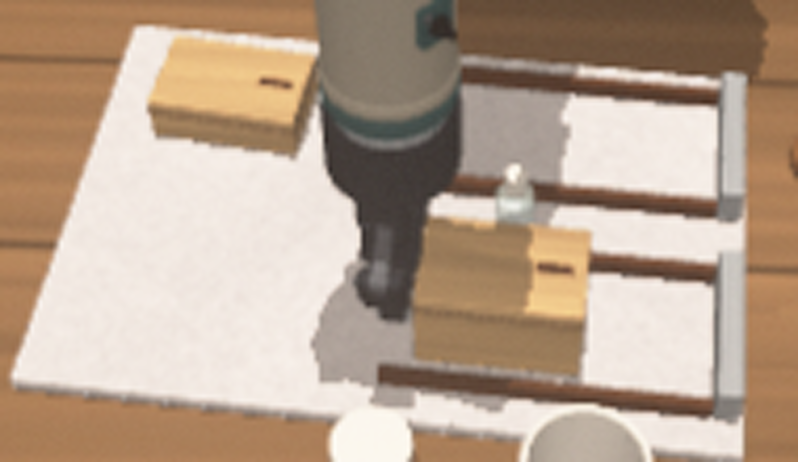

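View pics/wrist6.png

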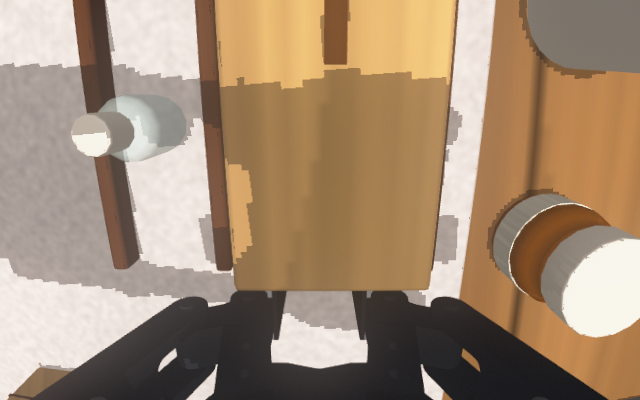

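```bash
python3 -c "
from m2 import *
a=cv2.imread('pics/scene6.png')[225:265,290:385]; cv2.imwrite('pics/s6d.png',cv2.resize(a,None,fx=8,fy=8,interpolation=cv2.INTER_CUBIC))
o=[([50,32,77],[590,231]),([50,-32,77],[580,319]),([50,-32,12],[581,377]),([-50,-32,77],[414,303]),([-50,-32,12],[415,361]),([-50,32,77],[427,217])]
rep([([50,-32,77],[387,107])]*2,o)
P=[[25,-107,12],[75,-107,12],[25,-120,26],[75,-120,26]]
print(proj(cs,w(R,P))-[290,225])
"
```

```text
(0, 1) rel mm [ 37.4 -75.6] deg 0.67 [[-37.7, -2.9], [-37.7, -2.9], [0.0, -0.6], [1.0, -0.5], [-0.9, -0.0], [-0.7, -0.4], [-0.4, 0.2], [-0.6, -0.7]]
(0,) rel mm [-95.3 -75.8] deg -0.25 
(1,) rel mm [ 38.3 -76.4] deg 0.49 
[[27.54292872 26.88742898]
 [47.0547688  28.86271216]
 [27.02698994 28.30843769]
 [46.94074448 30.32904319]]
```

View pics/s6d.png

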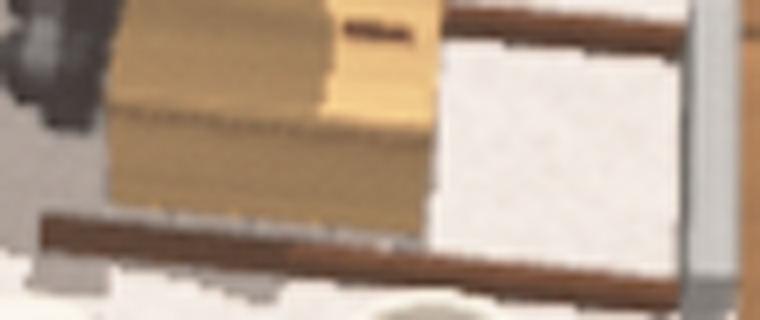

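>>> send_rows([
  [0.35, 0, -0.005, 0, 0],
  [0.35, 0, -0.01, 0, 0],
  [0.35, 0, -0.012, 0, 0],
  [0.35, 0, -0.012, 0, 0],
  [0.35, 0, -0.012, 0, 0],
  [0.35, 0, -0.01, 0, 0],
  [0.35, 0, -0.006, 0, 0],
  [0.35, 0, -0.003, 0, 0],
])

```text
clock: 9.22
position: [0.6501, 0.0356, 0.0313]
ee_rot: [0.0, 0.999, -0.038, -0.0]
contact_force: [0.2, -1.7, 0.3]
width: 0.03
```

>>> send_rows([
  [0.35, 0, -0.002, 0, 0],
  [0.35, 0, -0.002, 0, 0],
  [0.35, 0, -0.002, 0, 0],
  [0.35, 0, -0.001, 0, 0],
])

```text
clock: 9.72
position: [0.6507, 0.0422, 0.0313]
ee_rot: [-0.0, 0.999, -0.039, 0.0]
contact_force: [-0.4, -1.6, -0.1]
width: 0.0301
```

```bash
python3 -c "
from s import *"
```

```text
t 9.725 pos [0.6507 0.0422 0.0313] rack mm [ 51.4 -73.7] yawx-(rack -y) deg -0.01 F [-0.35 -1.57 -0.08] w 0.0301 tilt [ 0.  0. -1.] q [-0.04  0.55  1.6   0.    1.    0.04]
```

>>> send_rows([
  [0.35, 0, -0.001, 0, 0],
  [0.35, 0, -0.001, 0, 0],
  [0.35, 0, -0.001, 0, 0],
  [0.35, 0, -0.001, 0, 0],
])

```text
clock: 10.22
position: [0.651, 0.0462, 0.0313]
ee_rot: [-0.0, 0.999, -0.038, 0.0]
contact_force: [0.3, -1.4, -0.5]
width: 0.0299
```

>>> send_rows([
  [0.35, 0, -0.001, 0, 0],
  [0.35, 0, -0.001, 0, 0],
])

```text
clock: 10.48
position: [0.6509, 0.0465, 0.0315]
ee_rot: [0.001, 0.999, -0.038, -0.0]
contact_force: [-2.2, -7.6, 2.4]
width: 0.03
```

>>> send_rows([
  [0.35, 0, -0.001, 0, 0],
  [0.35, 0, 0, 0, 0],
  [0.35, 0, 0, 0, 0],
])

```text
clock: 10.85
position: [0.6508, 0.0465, 0.0317]
ee_rot: [0.002, 0.999, -0.038, -0.0]
contact_force: [-1.4, -8.6, 2.7]
width: 0.0299
```

```bash
python3 -c "
from s import *
for n in('scene','wrist'):cv2.imwrite('pics/%s7.png'%n,manip.get_image(n)[:,:,::-1])
a=cv2.imread('pics/scene7.png')[215:275,300:395]; cv2.imwrite('pics/s7c.png',cv2.resize(a,None,fx=8,fy=8,interpolation=cv2.INTER_CUBIC))"
```

```text
t 10.85 pos [0.6508 0.0465 0.0317] rack mm [ 55.8 -73.5] yawx-(rack -y) deg 0.04 F [-1.43 -8.61  2.68] w 0.0299 tilt [-0.001 -0.004 -1.   ] q [-0.03  0.55  1.59 -0.    1.    0.05]
```

View pics/s7c.png

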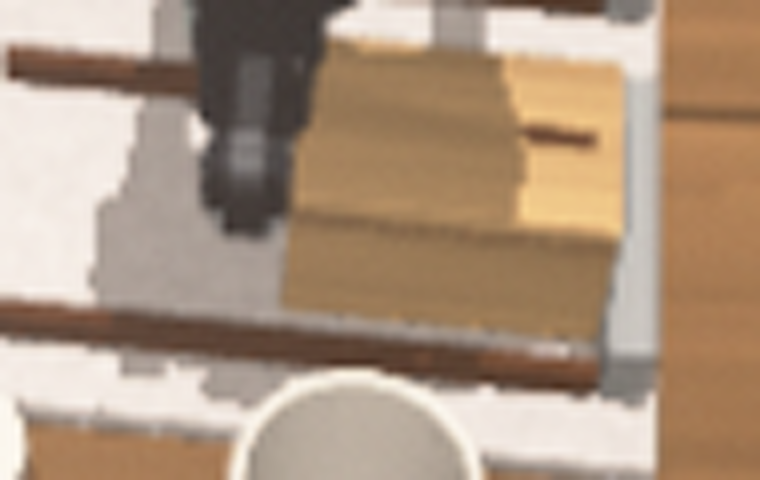

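View pics/wrist7.png

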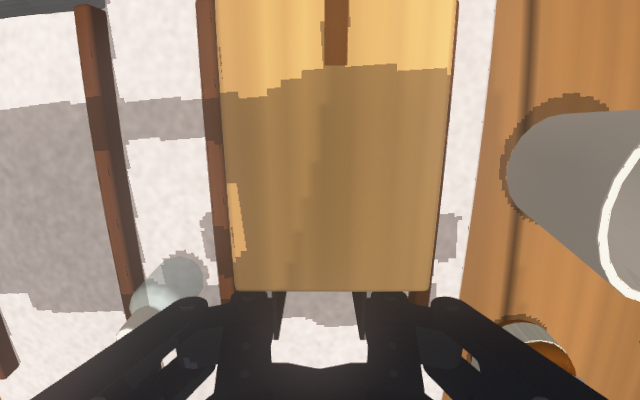

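>>> send_rows([
  [0.35, 0, 0.003, 0, 0],
  [0.35, 0, 0.005, 0, 0],
  [0.35, 0, 0.012, 0, 0],
  [0.35, 0, 0.015, 0, 0],
  [0.35, 0, 0.015, -0.01, 0],
  [0.35, 0, 0.01, -0.04, 0],
  [0.35, 0, 0.01, -0.05, 0],
  [0.35, 0, 0, -0.05, 0],
])

```text
clock: 11.95
position: [0.6456, -0.0225, 0.1835]
ee_rot: [0.0, 0.999, -0.039, 0.0]
contact_force: [-0.2, 0.4, 0.5]
width: 0.0298
```

>>> send_rows([
  [0.35, 0, 0.06, 0, 0],
  [0.35, 0, 0.06, 0, 0],
  [0.35, 0, 0.06, 0, 0],
  [0.35, 0, 0.06, 0, 0],
  [0.35, 0, 0.05, 0, 0],
  [0.35, 0, 0, 0, 0],
  [0.35, 0, 0, 0, 0],
])

```text
clock: 12.82
position: [0.623, -0.31, 0.1816]
ee_rot: [-0.0, 0.999, -0.039, 0.0]
contact_force: [-1.3, 1.1, 0.1]
width: 0.0299
```

```bash
python3 -c "
from s import *
for n in('scene','top'):cv2.imwrite('pics/%s8.png'%n,manip.get_image(n)[:,:,::-1])
a=cv2.imread('pics/scene8.png')[165:275,205:395]; cv2.imwrite('pics/s8c.png',cv2.resize(a,None,fx=4.2,fy=4.2,interpolation=cv2.INTER_CUBIC))
a=cv2.imread('pics/top8.png')[155:265,260:400]; cv2.imwrite('pics/t8c.png',cv2.resize(a,None,fx=5,fy=5,interpolation=cv2.INTER_CUBIC))"
```

```text
t 12.825 pos [ 0.623  -0.31    0.1816] rack mm [-301.8  -73.2] yawx-(rack -y) deg -0.06 F [-1.32  1.08  0.14] w 0.0299 tilt [ 0.     0.001 -1.   ] q [-0.56  0.49  1.3   0.    1.36 -0.48]
```

View pics/s8c.png

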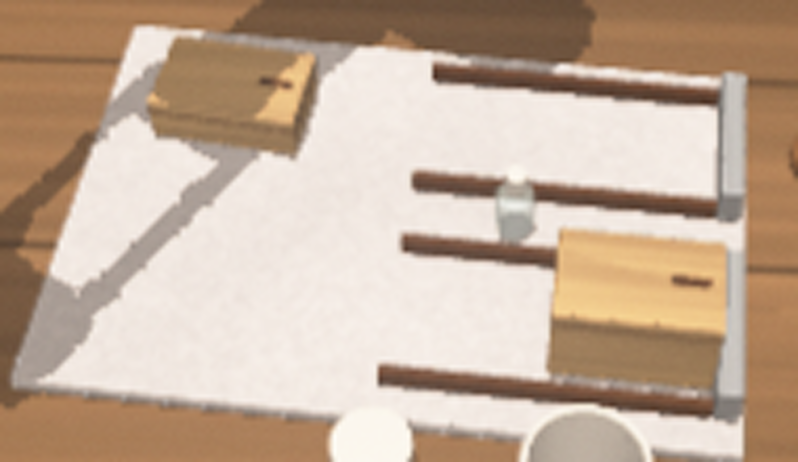

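View pics/t8c.png

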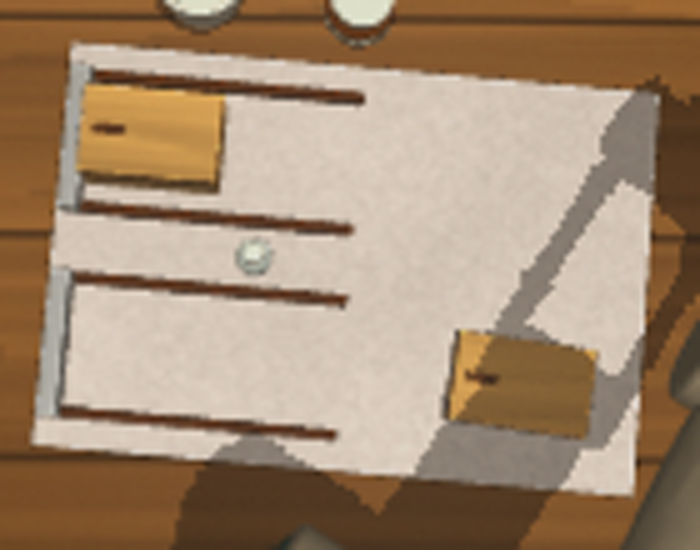

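```bash
python3 -c "
from m2 import *
rep([([50,-32,77],[83,84]),([-50,-32,77],[225,97]),([-50,32,77],[218,187]),([50,32,77],[77,176])],[([50,32,77],[727,243]),([50,-32,77],[725,333]),([50,-32,12],[720,387]),([-50,-32,77],[551,317]),([-50,-32,12],[549,374]),([-50,32,77],[562,229])])"
```

```text
(0, 1) rel mm [119.4 -75. ] deg 0.62 [[-0.1, -0.1], [-0.2, -0.6], [-0.2, -0.7], [-0.4, -0.5], [0.1, -0.5], [0.6, -0.6], [-1.7, 0.7], [0.5, -0.6], [-0.3, 0.2], [-0.4, -0.7]]
(0,) rel mm [118.6 -73.4] deg 0.33 
(1,) rel mm [119.8 -75.9] deg 0.67
```

```bash
python3 -c "
from rig import manip
print(manip.get_state()['qd'].round(3)); print(manip.sign_off())"
```

```text
[ 0.012 -0.002  0.001 -0.004 -0.002  0.003]
the job is handed in; nothing more can be done
None
```

I pushed the taller box (the one in the lane farther from the robot) down its lane to the metal stop. I used two slightly opened fingertips, kept above rail height. I pressed it against the stop until the force rose to about 9 N, then backed off along the lane, lifted clear and handed the job in at about 13 s.

**Last checks:** the final camera fit puts the box centre at rack x ≈ 119.4 mm (home is 120) and y ≈ −75 mm, with about 0.6° of apparent skew.
- The top and scene cameras disagree by about 1 mm in x, 2.5 mm in y and 0.3° in angle. The skew is about the error of my measurements, so I can't confirm perfect squareness from the pictures alone.
- In the pictures I saw no contact with the rails.
- The low box and the bottle show no movement in the final views, which take in only the rack and its edges. I did not re-check the objects farther off.

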